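# Lock the wrist housing's nest through the guard window

### The arm

A 7-joint arm with a two-finger parallel gripper is mounted at the origin on the work surface. World frame = base frame: x ahead of the robot, y to its left, z up, the work surface at z = 0. Lengths are in m, angles in rad, forces in N, time in s.
With the tool pointing down it reaches from about 0.4 to 0.875 m from the base axis. Payload 6.5 kg.
Tool frame: the origin (TCP) lies between the finger pads; the fingertips stand 14 mm ahead of it and the grasp point (between the pads) lies 5 mm behind it (tip_reach is the distance from the TCP to the fingertips, in m); z points along the fingers, y is the direction in which the jaws open and shut (so a half turn about z gives the same grasp; the last joint's range is limited). The gripper opens to 88 mm and grips with 3 to 60 N. Pads are 18 mm wide; open, the fingers measure 123 mm over their backs; the gripper's body (75 mm by 187 mm) begins 45 mm behind the grasp point.
Start: joints at [1.245, 0.536, -0.004, 1.538, 0.003, 1.067, -0.071], TCP at [0.167, -0.628, 0.253] pointing down, gripper open.
Joint ranges: [-2.7, 2.7], [-0.37, 2.16], [-1.27, 1.26], [0.24, 2.4], [-1.31, 4.45], [0.19, 1.91], [-2.76, 2.76]. Speed limits (rad/s): [2.39, 2.39, 3.14, 3.14, 3.14, 3.14, 3.14].

### API

Orientations are given as a rotation vector (axis times angle).
In Python, from bench import * gives the robot as it stands.
- The arm moves only by the tool jog_arm, never from a script. Its argument "plan" is one flat list of numbers, 5 for each row, row after row: the opening, from -1 (shut) to 1 (fully open), so that 0 is half open, then the shift along the tool's x, y, z in units of 100 mm (1.0 is 100 mm), then the turn about the tool's z in units of pi/2 rad (1.0 is pi/2 rad). In form: [hand, dx, dy, dz, spin, hand, dx, dy, dz, spin, ...]. A call has 1 to 10 rows; each row is the pose to reach, as a shift and turn from the pose commanded when the call began, along the tool's axes at that moment; what a row does not reach only later rows make up. A row lasts 1/8 s, in which the tool goes at most 62.5 mm and 10.7 degrees, less where a joint would pass 70% of its speed; a pose out of reach is approached as far as the arm can. A call with a number of a shift or a turn outside -1 to 1 is refused whole. A call with a gripper value outside its range is refused whole. The fingers move at their own pace and stop on an object; the grip force is fixed at half the most. Time passes only in rows, so rows that repeat a pose let the fingers close. It gives the time, the measured TCP pose, the force and the opening at its end, in the units of the state.
- read_state(): the state, without advancing time (a new reading comes with each control period).
- grab_frame(name): name is "side" or "top" or "wrist"; returns the picture (420x560x3 uint8, blue, green, red); there is no depth.
- camera_model(name): a dict with "fx", "fy", "cx", "cy" (pixels), "xyz" and "attitude" of the camera in the world. Camera axes: x right, y down, z forward; pixel columns grow to the right and rows downward; lengths in m; the calibration is good to about 2 mm. A picture is of the moment at which its call begins: read the wrist's pose just before it. camera_model takes no time and is no camera call; for the wrist camera it gives the pose at the moment of the call.
- sign_off(): hands the job in, once; it reports no verdict.
The state is a dict: "time": time; "joint_positions": joint angles; "joint_velocities": joint speeds; "effort": joint torques, N m; "ee_pos": TCP position; "eef_rot": TCP orientation; "force": force on the tool from outside, world axes, zero at the start; "wrist_torque": the same for the moment, N m; "grip_width": finger opening in m.
Only numpy, scipy, OpenCV 4.12 (cv2) and the standard library are available. Lean on these libraries where they do the work, as an engineer would, in place of code of your own. Each camera call takes 0.05 s, during which the arm holds its last target.

### The job

Lock the nest that holds the red wrist housing. Push the grey cover on top of the yellow guard sideways, all the way to its stop, so that the window behind that nest is completely open; then reach down through this window and press the orange lever under it all the way down, where it stays, without ever touching the yellow guard or its clear panels. Leave the other lever up, leave the housing and all loose parts where they are, pick nothing up, and finish with the hand clear.

Things in the scene. Friction and masses are not known exactly. Their poses are not given: they have to be found in the camera images.
- fixture: Fixed dark steel base plate 260 (x) x 340 (y) x 15 mm. Origin on the counter, 30 mm to +x of the plate's centre; x points away from the robot, y to the left, z up. Two black square nests in front of the guard at x = -115, y = +80 (left) and -80 mm (right): one holds the red housing, the other the green gauge block. A station's window and lever lie straight behind its nest, at the same y
- guard: Guard fixed on the base, same origin and axes: flat yellow roof 94 to 100 mm above the counter, x -75 to +95, y -165 to +165 mm, with two 90 x 90 mm windows; clear panels close all four sides. Two steel rails along y on the roof, 8 mm high, 12 mm before and behind the windows, belong to it. Must not be touched
- window_left (a point): Centre of the left window (fixture x = -5, y = +80 mm), at the level of the roof's upper face, 100 mm above the counter. Opening 90 x 90 mm
- window_right (a point): Centre of the right window (fixture x = -5, y = -80 mm), otherwise the same
- cover (a joint): Travel (m) of the grey sliding cover along the fixture's +y. 0 = right stop: covers the right window, the left one completely open; 0.16 = left stop: covers the left window, the right one completely open. Starts at 0.055 to 0.105, partly covering both. About 2.5 N of friction; stays where it is left
- cover_top (a point): Centre of the cover's top face, 130 mm above the counter. The cover is a grey box 112 (fixture x) x 150 (fixture y) x 28 mm high, 2 mm above the guard roof, too big to grasp: push on its upright end face, 75 mm to either side of this point along the fixture's y, 10 to 20 mm above the roof
- lever_left (a joint): Angle in rad of the left lever: 0 = fully up, 0.30 = fully down at its stop. Starts at 0 to 0.04. It takes about 5 N at the pad and stays where it is left
- lever_left_pad (a point): Centre of the upper face of the left lever's orange pad, 40 (fixture x) x 56 (y) x 8 mm, below the centre of the left window: 88 mm above the counter when up (12 mm below the roof's top), 63 mm when fully down. Hinged 85 mm behind the pad (+x), under the roof; the pad tilts from 0.15 rad front-up to 0.15 rad front-down
- lever_right (a joint): Angle in rad of the right lever, the same as the left one
- lever_right_pad (a point): Centre of the upper face of the right lever's orange pad, below the right window, the same as the left one
- housing: Red anodised wrist housing, a flanged round body 50 mm in diameter and 58 mm tall with a dark bore on top, standing loose in one of the two nests. Origin: centre of its underside, z up. To be left where it stands
- gauge: Green gauge block 36 x 36 x 55 mm standing loose in the other nest. Origin: centre of its underside. To be left where it stands
- sleeve: White delrin bearing sleeve, ring 42 mm in diameter, 40 mm tall, standing on the counter at the left. Origin: centre of its underside. Bystander
- pin: Steel shackle pin, 83 mm long, up to 22 mm thick, lying on the counter at the left. Origin: under its middle. Bystander
- jaw: Aluminium claw jaw, about 115 x 40 x 14 mm, lying on the counter at the right. Origin: under its straight part. Bystander
- grease: Closed aluminium can 60 mm in diameter, 70 mm tall, blue cap, standing on the counter at the right. Origin: centre of its underside. Bystander
- driver: Screwdriver lying on the counter at the far left. Origin: under the tool. Bystander
There are look-alikes about, which are no part of the job. There is more than one size of the housing; the one meant has the size given above.

How it is judged:
On the way, in this order (a step that is already met when the one before it is completed fails the run):
1. the cover is at the stop away from the housing's station, its window completely open (((y of housing in the frame of fixture above 0 m and value of joint cover below 0.008 m) or (not (y of housing in the frame of fixture above 0 m) and value of joint cover above 0.152 m))), for 0.2 s.
2. the lever of the housing's station is pressed fully down (((y of housing in the frame of fixture above 0 m and value of joint cover below 0.008 m) or (not (y of housing in the frame of fixture above 0 m) and value of joint cover above 0.152 m)) and ((y of housing in the frame of fixture above 0 m and value of joint lever_left above 0.27 rad) or (not (y of housing in the frame of fixture above 0 m) and value of joint lever_right above 0.27 rad))), for 0.2 s.
At the end, for the whole second after the job is handed in: The cover is within 8 mm of the stop away from the housing's window; the lever at the housing's station is down to 0.27 rad or more of its 0.30; the other lever is below 0.1 rad; the housing, gauge block and other loose parts are within 12 mm of where they started, the housing upright (all of step 2 and ((y of housing in the frame of fixture above 0 m and value of joint lever_right below 0.1 rad) or (not (y of housing in the frame of fixture above 0 m) and value of joint lever_left below 0.1 rad)) and distance of each of housing, gauge, sleeve, pin, jaw, grease, driver from where it was at the start of the episode below 0.012 m and angle between housing's own z axis and vertical below 0.2 rad); the robot touches nothing.
It fails at once if the robot touches the guard frame, its rails or its panels (contact force between any of the fingers, the arm and guard above 0.5 N).
It fails at once if the lever of the other station is pressed ((y of housing in the frame of fixture above 0 m and value of joint lever_right above 0.1 rad) or (not (y of housing in the frame of fixture above 0 m) and value of joint lever_left above 0.1 rad)).
It fails at once if the housing, the gauge block or another loose part is moved or picked up (distance of any of housing, gauge, sleeve, pin, jaw, grease, driver from where it was at the start of the episode above 0.012 m).
It also fails if it takes over 38 s, if anything falls off the work surface, if the arm or the gripper's body presses on something with over 40 N, if the wrist force passes 120 N, or if a joint passes its speed limit or range.

## Working session

There is one attempt and no reset: what is moved stays moved. The work goes in short steps, Python scripts to look and compute and a tool call to move; the robot and the scene stay as the last step left them, time stands still between calls to the robot, and variables do not carry over. Pictures are saved under pics/ and viewed, and the job is handed in when it is done.

Besides the shell and the picture viewer there is one more tool, called after ">>>" by a JSON object that holds its "fn" and its "kwargs", one argument or row to a line. jog_arm: Moves the arm, as the interface text tells. Its arguments: {"type":"object","properties":{"plan":{"type":"array","items":{"type":"number"}}},"required":["plan"]}

```bash
mkdir -p pics; ls
python3 - <<'E'
from bench import *
import cv2
s=read_state();print({k:s[k] for k in s if k in('time','ee_pos','eef_rot','force','grip_width')})
for n in('side','top','wrist'):
    print(n,camera_model(n))
    cv2.imwrite(f'pics/{n}0.png',grab_frame(n))
E
```

```text
pics
{'time': 0.0, 'ee_pos': array([ 0.16679447, -0.6276281 ,  0.25183621]), 'eef_rot': array([-3.11343963e+00, -4.06812979e-01,  5.62631960e-04]), 'force': array([-0.53181426,  0.00998499, -0.56724275]), 'grip_width': 0.08794939605281181}
side {'fx': 411.6742152570259, 'fy': 411.6742152570259, 'cx': 272.40663238766615, 'cy': 213.68724973265768, 'xyz': array([0.15046667, 0.75621477, 0.78546794]), 'attitude': array([-0.6985875 ,  2.58664167, -1.19266533])}
top {'fx': 418.5558899950712, 'fy': 418.5558899950712, 'cx': 281.321455457803, 'cy': 207.74739066635655, 'xyz': array([0.42705411, 0.04664733, 1.39263355]), 'attitude': array([-2.18174205,  2.19356591, -0.10373324])}
wrist {'fx': 348.81947706560163, 'fy': 348.81947706560163, 'cx': 276.5615769729455, 'cy': 210.14527951123765, 'xyz': array([ 0.2373373 , -0.60998859,  0.38485784]), 'attitude': array([ 2.30072109, -1.76913477, -0.25838828])}
```

View pics/top0.png

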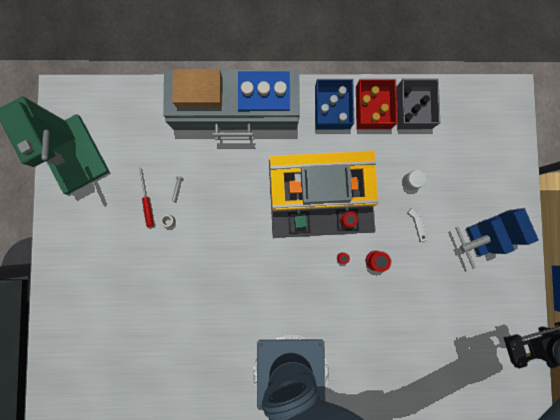

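View pics/side0.png

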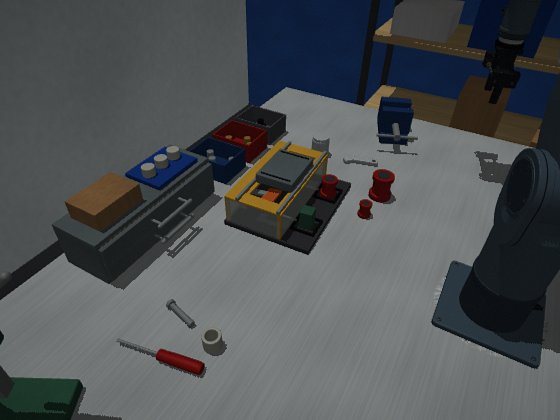

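View pics/wrist0.png

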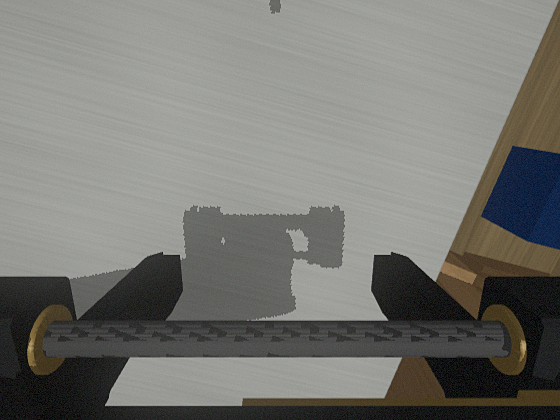

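```bash
cat > h.py <<'E'
import numpy as np,cv2
from scipy.spatial.transform import Rotation as R
from bench import *
def ray(c,u,v,z):
    d=R.from_rotvec(c['attitude']).apply([(u-c['cx'])/c['fx'],(v-c['cy'])/c['fy'],1]);p=c['xyz'];return p+d*(z-p[2])/d[2]
def proj(c,P):
    q=R.from_rotvec(c['attitude']).inv().apply(np.array(P)-c['xyz']);return np.array([c['fx']*q[...,0]/q[...,2]+c['cx'],c['fy']*q[...,1]/q[...,2]+c['cy']]).T
def tri(c1,p1,c2,p2):
    A=[];b=[]
    for c,(u,v) in((c1,p1),(c2,p2)):
        d=R.from_rotvec(c['attitude']).apply([(u-c['cx'])/c['fx'],(v-c['cy'])/c['fy'],1]);d/=np.linalg.norm(d)
        M=np.eye(3)-np.outer(d,d);A.append(M);b.append(M@c['xyz'])
    return np.linalg.lstsq(np.vstack(A),np.hstack(b),rcond=None)[0]
E
python3 - <<'E'
from h import *
t=cv2.imread('pics/top0.png');s=cv2.imread('pics/side0.png')
cv2.imwrite('pics/top0c.png',cv2.resize(t[140:280,255:455],None,fx=4,fy=4,interpolation=cv2.INTER_CUBIC))
cv2.imwrite('pics/side0c.png',cv2.resize(s[125:260,215:405],None,fx=4,fy=4,interpolation=cv2.INTER_CUBIC))
E
```

```text
(no output)
```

View pics/top0c.png

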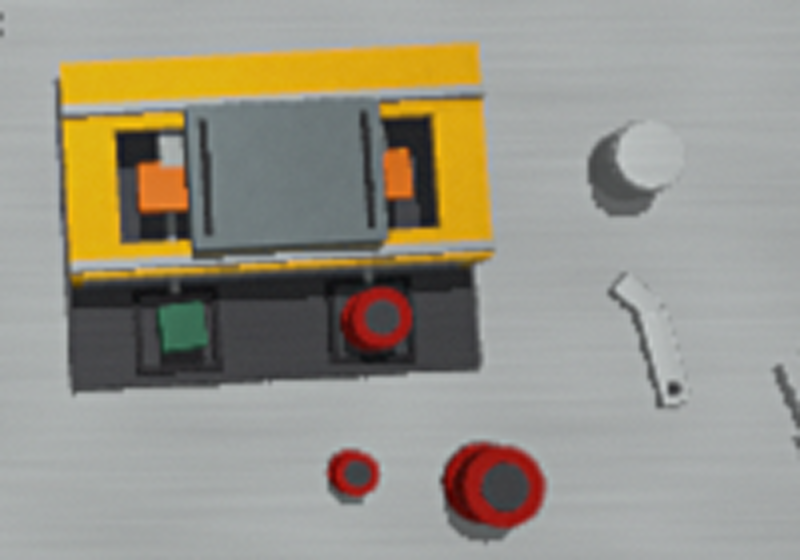

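View pics/side0c.png

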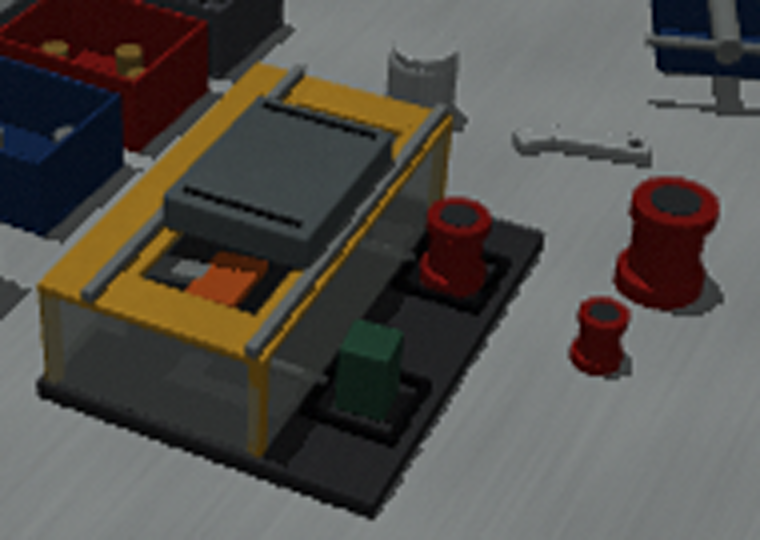

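Run:
```python
from h import *
from scipy.optimize import least_squares
t=camera_model('top');s=camera_model('side')
T=lambda u,v:((u+.5)/4-.5+255,(v+.5)/4-.5+140); S=lambda u,v:((u+.5)/4-.5+215,(v+.5)/4-.5+125)
# roof corners: crop px; model (x,y,z)
top=[((61,64),(.095,.165,.1)),((477,43),(.095,-.165,.1)),((117,130),(.04,.125,.1)),((433,116),(.04,-.125,.1)),((438,228),(-.05,-.125,.1)),((124,243),(-.05,.125,.1)),((480,370),(-.16,-.17,.015)),((72,392),(-.16,.17,.015))]
side=[((38,288),(.095,.165,.1)),((262,64),(.095,-.165,.1)),((375,514),(-.16,.17,.015)),((543,235),(-.16,-.17,.015)),((40,385),(.10,.17,.015))]
def res(q,sep=0):
    r=[]
    for c,L,f in((t,top,T),(s,side,S)):
        for p,m in L:
            P=R.from_euler('z',q[2]).apply(m)+[q[0],q[1],0]; r.append(proj(c,P)-f(*p))
    return np.array(r)
q=least_squares(lambda q:res(q).ravel(),[.65,0,0],loss='soft_l1').x
print('fix',q);print(res(q).round(1))
for k in(0,1,2): pass
print('tri roof corners',tri(t,T(61,64),s,S(38,288)),tri(t,T(477,43),s,S(262,64)))
def fx(P): return R.from_euler('z',-q[2]).apply(np.array(P)-[q[0],q[1],0])
# cover top corners
for p in((186,104),(380,98),(386,243),(193,252)): print('cover',fx(ray(t,*T(*p),.13)))
for p in((267,97),(396,137),(308,236),(166,196)): print('cover side',fx(ray(s,*S(*p),.13)))
print('cover tri', tri(t,T(193,252),s,S(308,236)),tri(t,T(186,104),s,S(166,196)))
# red: bore ellipse centres
for n,a,b in(('nest',(383,318),(462,213)),('big',(506,486),(676,200)),('small',(358,473),(604,312))):
    P=tri(t,T(*a),s,S(*b));print(n,P.round(4),fx(P).round(4))
P=tri(t,T(163,189),s,S(228,280));print('padL',fx(P))
im=cv2.imread('pics/top0.png');m=cv2.inRange(cv2.cvtColor(im,cv2.COLOR_BGR2HSV),(0,150,60),(6,255,255))+cv2.inRange(cv2.cvtColor(im,cv2.COLOR_BGR2HSV),(174,150,60),(180,255,255))
for c in cv2.findContours(m,0,2)[0]:
    if cv2.contourArea(c)>40: print(cv2.boundingRect(c),cv2.minAreaRect(c))
np.save('fix.npy',q)
```

```text
fix [ 0.60655222 -0.10556599  0.04710762]
[[-0.6  0.2]
 [ 0.3  0.3]
 [-0.9  0.5]
 [-0.1 -0.1]
 [ 0.6  0.5]
 [-1.1  0.9]
 [ 0.5  0.2]
 [-0.5  0.1]
 [-0.2 -0.8]
 [-1.2 -0.6]
 [-0.1 -2.1]
 [ 0.8 -0.9]
 [-1.1 -0.8]]
tri roof corners [0.69502277 0.06191881 0.09564045] [ 0.70795507 -0.26630273  0.09854288]
cover [0.05368426 0.06946991 0.13      ]
cover [ 0.05083149 -0.07911195  0.13      ]
cover [-0.06059292 -0.07630688  0.13      ]
cover [-0.05985756  0.07061659  0.13      ]
cover side [ 0.04326533 -0.07687418  0.13      ]
cover side [-0.06345666 -0.0720697   0.13      ]
cover side [-0.05855062  0.06692084  0.13      ]
cover side [0.04771007 0.07097696 0.13      ]
cover tri [ 0.54309418 -0.03766133  0.13311877] [ 0.65521327 -0.03486794  0.12738714]
nest [ 0.4945 -0.1916  0.0748] [-0.116  -0.0806  0.0748]
big [ 0.3624 -0.285   0.0774] [-0.2524 -0.1678  0.0774]
small [ 0.3721 -0.1746  0.043 ] [-0.2374 -0.0579  0.043 ]
padL [-0.00719124  0.08762102  0.08852957]
(337, 253, 12, 11) ((342.5, 258.0), (10.0, 11.0), 90.0)
(366, 251, 25, 21) ((377.85003662109375, 261.04998779296875), (24.324474334716797, 19.374725341796875), 8.130102157592773)
(340, 212, 18, 16) ((348.5, 219.5), (15.0, 17.0), 90.0)
(142, 197, 12, 30) ((147.41893005371094, 211.51351928710938), (29.756216049194336, 6.904757499694824), 80.53767395019531)
(357, 80, 40, 49) ((376.5, 104.0), (48.0, 39.0), 90.0)
```

```bash
cat >> h.py <<'E'
def plan(fx,fy,z,yaw=True):
    """shift in tool axes units to bring TCP to fixture (fx,fy), height z; turn for tool y along fixture x"""
    q=np.load('fix.npy');s=read_state();Rt=R.from_rotvec(s['eef_rot'])
    P=R.from_euler('z',q[2]).apply([fx,fy,0])+[q[0],q[1],z]
    d=Rt.inv().apply(P-s['ee_pos'])/.1
    a=R.from_euler('z',q[2]).apply([1,0,0]); v=Rt.inv().apply(a); ang=np.arctan2(v[1],v[0]) # angle of fixture x in tool
    for y in(ang-np.pi/2,ang+np.pi/2): print('turn',((y+np.pi)%(2*np.pi)-np.pi)/(np.pi/2))
    print('d tool',d.round(3),'now fixt',(R.from_euler('z',-q[2]).apply(s['ee_pos']-[q[0],q[1],0])).round(4),'world target',P.round(3))
    print('axes',Rt.as_matrix().round(3).tolist(),'F',s['force'].round(2),'t',s['time'],'j',s['joint_positions'].round(3))
E
python3 -c "
from h import *
plan(-.005,-.13,.22)"
```

```text
turn -0.8645322227805006
turn 1.1354677772194992
d tool [ 5.268 -2.656  0.323] now fixt [-0.4638 -0.5009  0.2521] world target [ 0.608 -0.236  0.22 ]
axes [[0.966, 0.257, -0.0], [0.257, -0.966, 0.001], [-0.0, -0.001, -1.0]] F [-0.11 -0.06  0.56] t 0.15 j [ 1.245  0.537 -0.004  1.539  0.003  1.067 -0.071]
```

>>> {"fn": "jog_arm", "kwargs": {
  "plan": [-1,0.5,-0.25,0.1,0,-1,1,-0.5,0,0,-1,1,-0.5,0,0]
}}

```text
time: 0.52
ee_pos: [0.2561, -0.5509, 0.2531]
eef_rot: [-3.112, -0.42, -0.005]
force: [-0.4, -0.8, 1.0]
grip_width: 0.0604
```

>>> {"fn": "jog_arm", "kwargs": {
  "plan": [-1,0.5,-0.25,0,0,-1,1,-0.5,0,0,-1,1,-0.5,0,0]
}}

```text
time: 0.9
ee_pos: [0.3385, -0.4769, 0.2526]
eef_rot: [-3.112, -0.418, -0.003]
force: [-1.2, -0.4, -0.4]
grip_width: 0.0297
```

>>> {"fn": "jog_arm", "kwargs": {
  "plan": [-1,0.5,-0.25,0,0,-1,1,-0.5,0,0,-1,1,-0.5,0,0]
}}

```text
time: 1.27
ee_pos: [0.4215, -0.4033, 0.2526]
eef_rot: [-3.113, -0.417, -0.003]
force: [-0.1, -0.9, -0.5]
grip_width: 0.0011
```

```bash
python3 -c "
from h import *
plan(-.005,-.13,.22)"
```

```text
turn -0.8605173106102677
turn 1.139482689389732
d tool [ 2.237 -1.127  0.331] now fixt [-0.1989 -0.2887  0.2526] world target [ 0.608 -0.236  0.22 ]
axes [[0.965, 0.263, 0.001], [0.263, -0.965, 0.002], [0.002, -0.001, -1.0]] F [-0.09 -0.93 -0.54] t 1.275 j [ 0.761  0.426 -0.097  1.717  0.045  1.001 -0.656]
```

>>> {"fn": "jog_arm", "kwargs": {
  "plan": [-1,0.5,-0.25,0,0,-1,1,-0.5,0,0,-1,1,-0.5,0,0]
}}

```text
time: 1.65
ee_pos: [0.5047, -0.3296, 0.2525]
eef_rot: [-3.113, -0.415, -0.002]
force: [-0.4, -0.0, 0.5]
grip_width: 0.0003
```

>>> {"fn": "jog_arm", "kwargs": {
  "plan": [-1,0.5,-0.25,0,-0.11,-1,1,-0.5,0,-0.22,-1,1,-0.5,0,-0.33,-1,1,-0.5,0,-0.44,-1,1,-0.5,0,-0.55,-1,1,-0.5,0,-0.66,-1,1,-0.5,0,-0.77,-1,1,-0.5,0,-0.86,-1,1,-0.5,0,-0.86]
}}

```text
time: 2.78
ee_pos: [0.5844, -0.2613, 0.2522]
eef_rot: [-2.182, -2.26, 0.003]
force: [0.1, -1.3, -0.5]
grip_width: 0.0007
```

```bash
python3 -c "
from h import *
plan(-.005,-.13,.22)
for i in range(1):
    c=camera_model('wrist');print(c);cv2.imwrite('pics/w1.png',grab_frame('wrist'))
cv2.imwrite('pics/top1.png',grab_frame('top'))
np.save('w1.npy',c,allow_pickle=True)"
```

```text
turn -0.007664712004966555
turn 1.9923352879950333
d tool [0.248 0.242 0.321] now fixt [-0.0294 -0.1545  0.2522] world target [ 0.608 -0.236  0.22 ]
axes [[-0.035, 0.999, -0.001], [0.999, 0.035, -0.001], [-0.001, -0.001, -1.0]] F [ 0.11 -1.34 -0.52] t 2.775 j [ 0.646  0.559 -0.433  1.546  0.255  1.094  0.189]
{'fx': 348.81947706560163, 'fy': 348.81947706560163, 'cx': 276.5615769729455, 'cy': 210.14527951123765, 'xyz': array([ 0.58154277, -0.18877987,  0.38504344]), 'attitude': array([2.8512883 , 0.04991755, 0.0053924 ])}
```

View pics/w1.png

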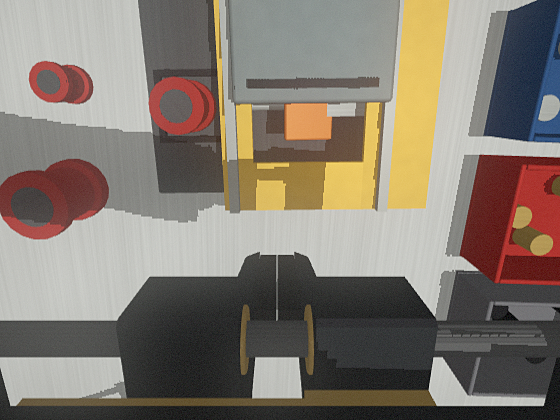

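The wrist view shows the housing at (180,104) standing in the right nest. The look-alikes, a small one at (55,82) and a large one at (45,200), both stand on the counter. The cover's end face is at rows 97–103 and the right window's corners are at (254,160) and (363,161). I'll check these against the fixture pose.

Run:
```python
from h import *
c=np.load('w1.npy',allow_pickle=True).item();q=np.load('fix.npy')
fx=lambda P:R.from_euler('z',-q[2]).apply(np.array(P)-[q[0],q[1],0])
for n,p,z in(('roofF(-.075,-.165)',(226,210),.1),('roofR(.095,-.165)',(428,208),.1),('winF(-.05,-.125)',(253,161),.1),('winR(.04,-.125)',(364,161),.1),('coverF top',(232,101),.13),('coverR top',(393,98),.13),('coverF bottom',(233,104),.102),('coverR bot',(391,103),.102),('bore(-.115,-.08)',(178,105),.073),('padfront',(287,139),.088),('padrear',(331,139),.088)):
    print(n,fx(ray(c,*p,z)).round(4))
t=camera_model('top')
T=lambda u,v:((u+.5)/4-.5+255,(v+.5)/4-.5+140)
H=tri(t,T(383,318),c,(178,105));print('bore tri',H,fx(H))
# flange diameters at top z for the three reds in wrist view (outer rim px width)
for n,(a,b),y,z in(('nest',(149,205),105,.073),('small',(29,70),83,.043),('big',(-2,74),203,.077)):
    print(n,np.linalg.norm(ray(c,a,y,z)-ray(c,b,y,z)))
im=cv2.imread('pics/w1.png');cv2.imwrite('pics/w1c.png',cv2.resize(im[50:250,0:440],None,fx=1.8,fy=1.8,interpolation=cv2.INTER_CUBIC))
```

```text
roofF(-.075,-.165) [-0.0734 -0.1663  0.1   ]
roofR(.095,-.165) [ 0.0985 -0.1666  0.1   ]
winF(-.05,-.125) [-0.0491 -0.1248  0.1   ]
winR(.04,-.125) [ 0.0417 -0.1259  0.1   ]
coverF top [-0.0603 -0.0781  0.13  ]
coverR top [ 0.0519 -0.0775  0.13  ]
coverF bottom [-0.0631 -0.08    0.102 ]
coverR bot [ 0.0595 -0.0807  0.102 ]
bore(-.115,-.08) [-0.1137 -0.08    0.073 ]
padfront [-0.0209 -0.1085  0.088 ]
padrear [ 0.016  -0.1089  0.088 ]
bore tri [ 0.49592931 -0.19135254  0.07121277] [-0.11453989 -0.08048213  0.07121277]
nest 0.047998644495997035
small 0.037900270534887974
big 0.06974249686631087
```

View pics/w1c.png

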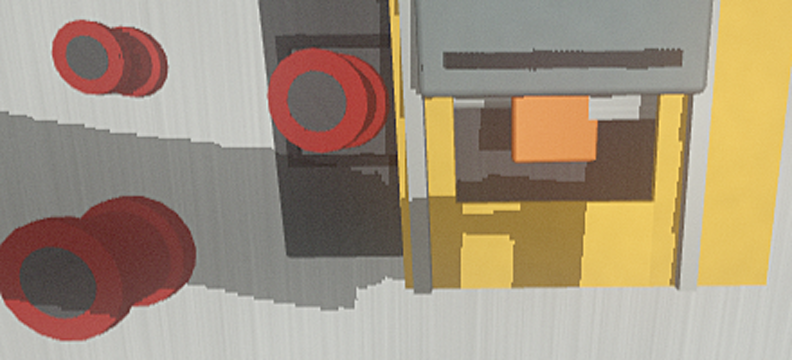

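The enlarged crop confirms it. The red part in the right nest measures 48 mm wide and its bore is at height 71 mm, so it fits the 50 x 58 mm housing. The other two measure 38 and 70 mm. So the cover goes left (+y).

>>> {"fn": "jog_arm", "kwargs": {
  "plan": [-1,0.25,0.24,0.3,-0.01,-1,0.25,0.24,0.3,-0.01,-1,0.25,0.24,0.3,-0.01]
}}

```text
time: 3.25
ee_pos: [0.6086, -0.2332, 0.2228]
eef_rot: [2.161, 2.28, -0.002]
force: [0.7, -0.7, 0.9]
grip_width: 0.0005
```

```bash
python3 -c "
from h import *
plan(-.005,-.115,.128)"
```

```text
turn 0.004283240430755343
turn -1.9957167595692447
d tool [ 0.126 -0.009  0.948] now fixt [-0.0039 -0.1275  0.2228] world target [ 0.607 -0.221  0.128]
axes [[-0.054, 0.999, -0.0], [0.999, 0.054, -0.001], [-0.001, -0.001, -1.0]] F [ 0.67 -0.74  0.89] t 3.25 j [ 0.586  0.609 -0.43   1.54   0.279  1.054  0.139]
```

>>> {"fn": "jog_arm", "kwargs": {
  "plan": [-1,0.03,-0.01,0.4,0,-1,0.03,-0.01,0.7,0,-1,0.03,-0.01,0.85,0,-1,0.03,-0.01,0.92,0,-1,0.03,-0.01,0.94,0,-1,0.03,-0.01,0.94,0]
}}

```text
time: 4.0
ee_pos: [0.6083, -0.2295, 0.1296]
eef_rot: [2.158, 2.281, 0.001]
force: [0.9, 0.3, 0.7]
grip_width: 0.0005
```

```bash
python3 -c "
from h import *
plan(-.005,-.004,.128)
cv2.imwrite('pics/s2.png',cv2.resize(grab_frame('side')[100:240,200:400],None,fx=4,fy=4))"
```

```text
turn 0.0052964513707533314
turn -1.9947035486292464
d tool [1.199 0.    0.015] now fixt [-0.0041 -0.1239  0.1296] world target [ 0.602 -0.11   0.128]
axes [[-0.055, 0.998, 0.001], [0.998, 0.055, -0.001], [-0.001, 0.001, -1.0]] F [0.93 0.28 0.7 ] t 4.0 j [ 0.561  0.714 -0.398  1.606  0.334  0.888  0.094]
```

View pics/s2.png

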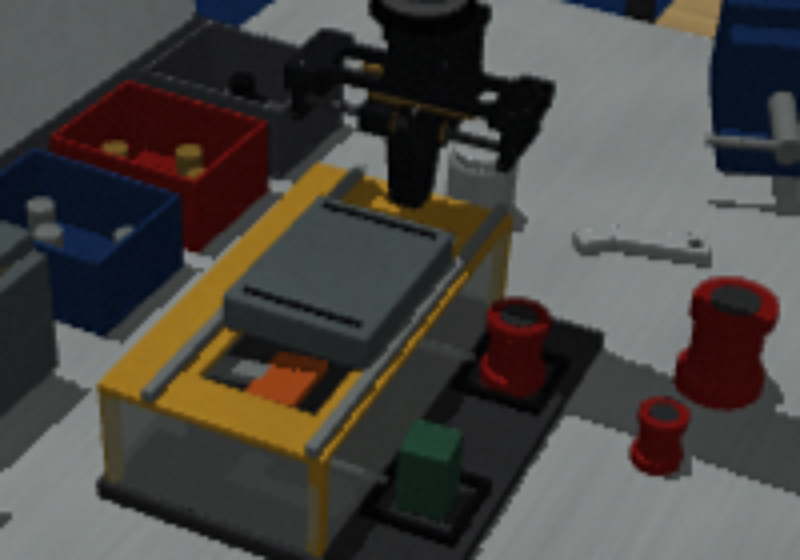

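>>> {"fn": "jog_arm", "kwargs": {
  "plan": [-1,0.12,0,0,0,-1,0.24,0,0,0,-1,0.36,0,0,0,-1,0.48,0,0,0,-1,0.6,0,0,0,-1,0.6,0,0,0]
}}

```text
time: 4.8
ee_pos: [0.6045, -0.1672, 0.1288]
eef_rot: [-2.155, -2.284, -0.001]
force: [-0.1, 0.8, -0.5]
grip_width: 0.0001
```

```bash
python3 -c "
from h import *
plan(-.005,-.004,.128)
cv2.imwrite('pics/s3.png',cv2.resize(grab_frame('side')[100:240,200:400],None,fx=4,fy=4))"
```

```text
turn 0.006819445454324342
turn -1.9931805545456756
d tool [0.574 0.006 0.008] now fixt [-0.005  -0.0615  0.1288] world target [ 0.602 -0.11   0.128]
axes [[-0.058, 0.998, -0.0], [0.998, 0.058, 0.001], [0.001, -0.0, -1.0]] F [-0.09  0.84 -0.52] t 4.8 j [ 0.482  0.683 -0.405  1.67   0.333  0.858 -0.004]
```

View pics/s3.png

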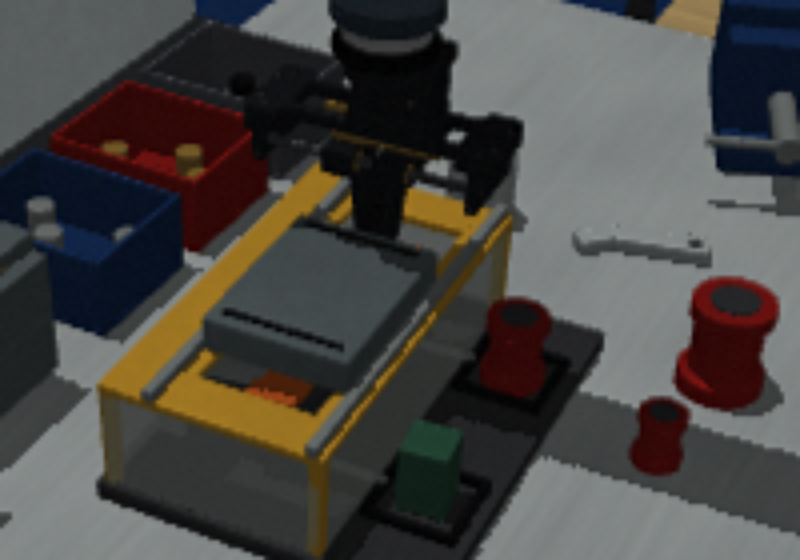

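The cover has moved with the finger. I'll continue to the stop.

>>> {"fn": "jog_arm", "kwargs": {
  "plan": [-1,0.12,0,0,0,-1,0.24,0,0,0,-1,0.36,0,0,0,-1,0.44,0,0,0,-1,0.5,0,0,0,-1,0.54,0,0,0,-1,0.54,0,0,0]
}}

```text
time: 5.72
ee_pos: [0.6014, -0.1146, 0.1288]
eef_rot: [-2.158, -2.282, -0.001]
force: [0.7, 0.0, -0.3]
grip_width: 0.0005
```

>>> {"fn": "jog_arm", "kwargs": {
  "plan": [-1,0.02,0,0,0,-1,0.04,0,0,0,-1,0.04,0,0,0]
}}

```text
time: 6.1
ee_pos: [0.6013, -0.1116, 0.1288]
eef_rot: [2.159, 2.282, -0.0]
force: [-0.5, -2.2, 0.2]
grip_width: 0.0002
```

```bash
python3 -c "
from h import *
plan(-.005,-.004,.128)
cv2.imwrite('pics/s4.png',cv2.resize(grab_frame('side')[100:240,200:400],None,fx=4,fy=4))"
```

```text
turn 0.005302721811074522
turn -1.9946972781889254
d tool [0.018 0.006 0.008] now fixt [-0.0056 -0.0058  0.1288] world target [ 0.602 -0.11   0.128]
axes [[-0.055, 0.998, 0.0], [0.998, 0.055, -0.0], [-0.0, 0.0, -1.0]] F [-0.52 -2.25  0.17] t 6.1 j [ 0.401  0.661 -0.408  1.714  0.335  0.836 -0.102]
```

View pics/s4.png

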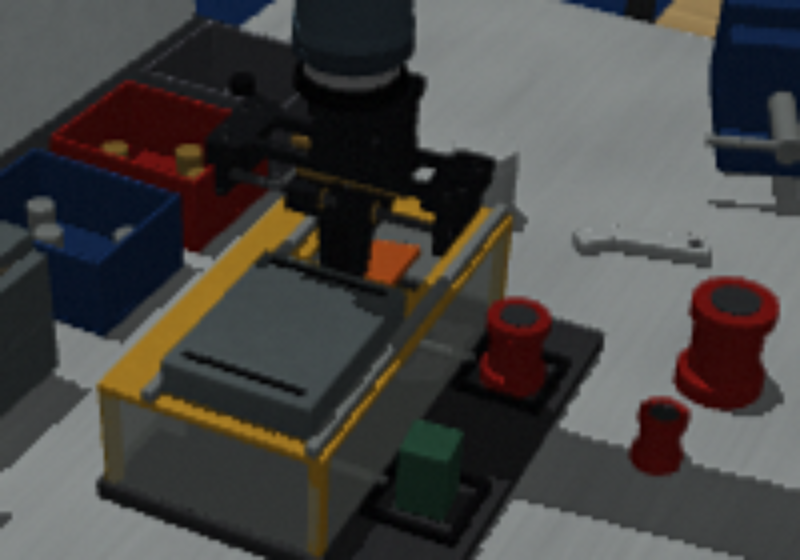

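>>> {"fn": "jog_arm", "kwargs": {
  "plan": [-1,0.02,0,0,0,-1,0.04,0,0,0,-1,0.04,0,0,0]
}}

```text
time: 6.52
ee_pos: [0.6012, -0.1114, 0.1289]
eef_rot: [2.16, 2.277, -0.004]
force: [2.2, -9.7, -0.9]
grip_width: 0.0003
```

>>> {"fn": "jog_arm", "kwargs": {
  "plan": [-1,0.02,0,0,0,-1,0.03,0,0,0,-1,0.03,0,0,0]
}}

```text
time: 6.9
ee_pos: [0.6012, -0.1113, 0.1289]
eef_rot: [2.16, 2.273, -0.008]
force: [2.1, -15.7, -0.6]
grip_width: 0.0004
```

The force rises to 16 N with no further motion, so the cover is at its stop. Backing off.

>>> {"fn": "jog_arm", "kwargs": {
  "plan": [-1,-0.3,0,-0.05,0,-1,-0.6,0,-0.3,0,-1,-0.82,0,-0.5,0,-1,-0.82,0,-0.5,0]
}}

```text
time: 7.4
ee_pos: [0.6063, -0.1877, 0.1799]
eef_rot: [2.16, 2.278, 0.002]
force: [0.6, -0.2, -0.2]
grip_width: 0.0002
```

```bash
python3 -c "
from h import *
plan(-.012,-.08,.103)
c=camera_model('wrist');np.save('w2.npy',c,allow_pickle=True)
cv2.imwrite('pics/w5.png',grab_frame('wrist'))
cv2.imwrite('pics/s5.png',cv2.resize(grab_frame('side')[100:240,200:400],None,fx=4,fy=4))"
```

```text
turn 0.003690556379401573
turn -1.9963094436205984
d tool [ 0.021 -0.081  0.769] now fixt [-0.0042 -0.082   0.1799] world target [ 0.598 -0.186  0.103]
axes [[-0.053, 0.999, 0.003], [0.999, 0.053, -0.001], [-0.001, 0.003, -1.0]] F [ 0.59 -0.18 -0.17] t 7.4 j [ 0.523  0.628 -0.423  1.624  0.301  0.952  0.049]
```

View pics/s5.png

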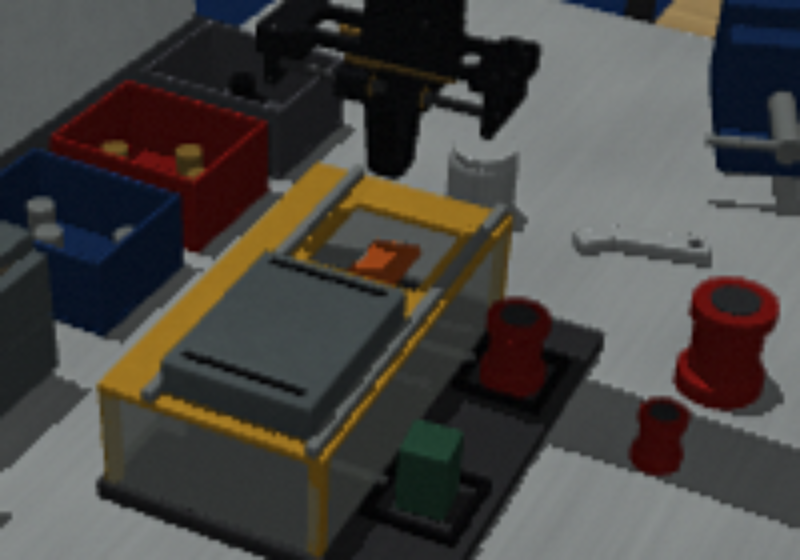

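View pics/w5.png

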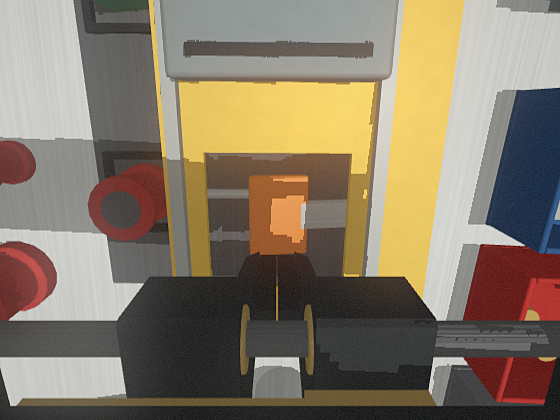

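Run:
```python
from h import *
q=np.load('fix.npy');W=lambda P:R.from_euler('z',q[2]).apply(P)+[q[0],q[1],0]
fx=lambda P:R.from_euler('z',-q[2]).apply(np.array(P)-[q[0],q[1],0])
s=camera_model('side');c=np.load('w2.npy',allow_pickle=True).item()
for n,(x,y),tz in(('s4',(-.0056,-.0058),.1288),('s5',(-.0042,-.082),.1799)):
    for P in((x-.0935,y+.0375,tz+.04),(x-.0935,y-.0375,tz+.04),(x+.0935,y+.0375,tz+.04),(x,y,tz-.014)):
        print(n,np.round(P,3),(4*(proj(s,W(np.array(P)))-[200,100])).round())
for n,p,z in(('win(-.05,-.035)',(205,153),.1),('win(.04,-.035)',(350,153),.1),('pad corner FL',(249,176),.09),('pad RL',(308,176),.086),('coverF',(167,80),.13),('coverR',(391,80),.13)): print(n,fx(ray(c,*p,z)).round(4))
t=cv2.imread('pics/s5.png');
```

```text
s4 [-0.099  0.032  0.169] [447. 276.]
s4 [-0.099 -0.043  0.169] [490. 222.]
s4 [0.088 0.032 0.169] [200. 205.]
s4 [-0.006 -0.006  0.115] [342. 277.]
s5 [-0.098 -0.045  0.22 ] [495. 155.]
s5 [-0.098 -0.12   0.22 ] [535. 107.]
s5 [ 0.089 -0.045  0.22 ] [250.  92.]
s5 [-0.004 -0.082  0.166] [388. 166.]
win(-.05,-.035) [-0.0481 -0.0369  0.1   ]
win(.04,-.035) [ 0.0399 -0.0365  0.1   ]
pad corner FL [-0.0225 -0.0529  0.09  ]
pad RL [ 0.0161 -0.0535  0.086 ]
coverF [-0.0589  0.0026  0.13  ]
coverR [0.0513 0.0032 0.13  ]
```

Window completely open: a yellow strip shows between the cover edge (row 80) and the window edge (row 153). The pad (cols 249–308) is centred under the hand. Descending.

>>> {"fn": "jog_arm", "kwargs": {
  "plan": [-1,0.01,-0.06,0,0,-1,0.01,-0.06,0.3,0,-1,0.01,-0.06,0.55,0,-1,0.01,-0.06,0.7,0,-1,0.01,-0.06,0.7,0]
}}

```text
time: 8.12
ee_pos: [0.5984, -0.1847, 0.1075]
eef_rot: [-2.156, -2.282, 0.002]
force: [-0.4, -0.4, 0.3]
grip_width: 0.0003
```

```bash
python3 -c "
from h import *
plan(-.010,-.081,.077)"
```

```text
turn 0.0060872727789128
turn -1.9939127272210873
d tool [-0.024  0.019  0.305] now fixt [-0.0119 -0.0786  0.1075] world target [ 0.6   -0.187  0.077]
axes [[-0.057, 0.998, -0.003], [0.998, 0.057, 0.001], [0.001, -0.002, -1.0]] F [-0.38 -0.39  0.32] t 8.125 j [ 0.502  0.711 -0.393  1.679  0.347  0.823  0.013]
```

>>> {"fn": "jog_arm", "kwargs": {
  "plan": [-1,-0.02,0.02,0.06,0,-1,-0.02,0.02,0.12,0,-1,-0.02,0.02,0.18,0,-1,-0.02,0.02,0.22,0,-1,-0.02,0.02,0.22,0]
}}

```text
time: 8.75
ee_pos: [0.6015, -0.1876, 0.0863]
eef_rot: [2.159, 2.282, 0.0]
force: [0.6, 0.1, -0.5]
grip_width: 0.0006
```

>>> {"fn": "jog_arm", "kwargs": {
  "plan": [-1,0,0,0.03,0,-1,0,0,0.06,0,-1,0,0,0.06,0]
}}

```text
time: 9.12
ee_pos: [0.6018, -0.1876, 0.0806]
eef_rot: [2.158, 2.282, 0.001]
force: [0.3, -0.8, 2.0]
grip_width: 0.0002
```

```bash
python3 -c "
from h import *
plan(-.010,-.081,.077)"
```

```text
turn 0.005415347266130445
turn -1.9945846527338695
d tool [ 0.007 -0.014  0.036] now fixt [-0.0086 -0.0817  0.0806] world target [ 0.6   -0.187  0.077]
axes [[-0.056, 0.998, 0.001], [0.998, 0.056, -0.0], [-0.0, 0.001, -1.0]] F [ 0.27 -0.77  1.95] t 9.125 j [ 0.493  0.753 -0.377  1.678  0.366  0.78   0.002]
```

>>> {"fn": "jog_arm", "kwargs": {
  "plan": [-1,0,0,0.02,0,-1,0,0,0.03,0,-1,0,0,0.03,0]
}}

```text
time: 9.5
ee_pos: [0.602, -0.1876, 0.0779]
eef_rot: [2.158, 2.282, 0.001]
force: [1.6, -1.0, 3.2]
grip_width: 0.0006
```

>>> {"fn": "jog_arm", "kwargs": {
  "plan": [-1,0,0,0.02,0,-1,0,0,0.02,0]
}}

```text
time: 9.75
ee_pos: [0.6022, -0.1876, 0.0771]
eef_rot: [2.158, 2.281, 0.001]
force: [-3.4, -0.1, 13.9]
grip_width: 0.0002
```

>>> {"fn": "jog_arm", "kwargs": {
  "plan": [-1,0,0,0.02,0,-1,0,0,0.02,0,-1,0,0,0.02,0]
}}

```text
time: 10.12
ee_pos: [0.6022, -0.1876, 0.0767]
eef_rot: [2.158, 2.281, 0.0]
force: [-6.5, 0.8, 26.2]
grip_width: 0.0006
```

>>> {"fn": "jog_arm", "kwargs": {
  "plan": [-1,0,0,0,0,-1,0,0,-0.2,0,-1,0,0,-0.5,0,-1,0,0,-1,0,-1,0,0,-1,0]
}}

```text
time: 10.75
ee_pos: [0.6036, -0.1878, 0.1775]
eef_rot: [2.155, 2.278, 0.005]
force: [0.6, 0.2, -0.3]
grip_width: 0.0005
```

>>> {"fn": "jog_arm", "kwargs": {
  "plan": [-1,-0.5,0,-0.5,0,-1,-1,0,-0.8,0,-1,-1,0,-0.8,0]
}}

```text
time: 11.12
ee_pos: [0.6065, -0.2935, 0.2551]
eef_rot: [2.164, 2.271, -0.003]
force: [-0.5, 0.8, -0.4]
grip_width: 0.0004
```

```bash
python3 -c "
from h import *
plan(-.010,-.081,.077)
c=camera_model('wrist');np.save('w3.npy',c,allow_pickle=True)
cv2.imwrite('pics/w6.png',grab_frame('wrist'))
a=grab_frame('side');cv2.imwrite('pics/side6.png',a)
cv2.imwrite('pics/s6.png',cv2.resize(a[100:240,200:400],None,fx=4,fy=4))
cv2.imwrite('pics/top6.png',grab_frame('top'))"
```

```text
turn 0.0007183635707958561
turn -1.9992816364292039
d tool [ 1.075 -0.013  1.777] now fixt [-0.0089 -0.1877  0.2551] world target [ 0.6   -0.187  0.077]
axes [[-0.048, 0.999, 0.002], [0.999, 0.048, -0.004], [-0.004, 0.002, -1.0]] F [-0.54  0.83 -0.42] t 11.125 j [ 0.657  0.612 -0.423  1.449  0.267  1.134  0.238]
```

View pics/s6.png

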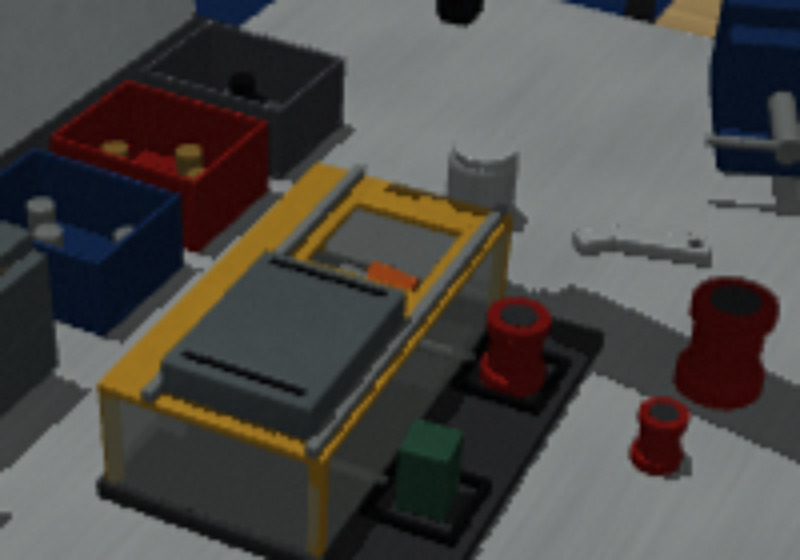

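View pics/w6.png

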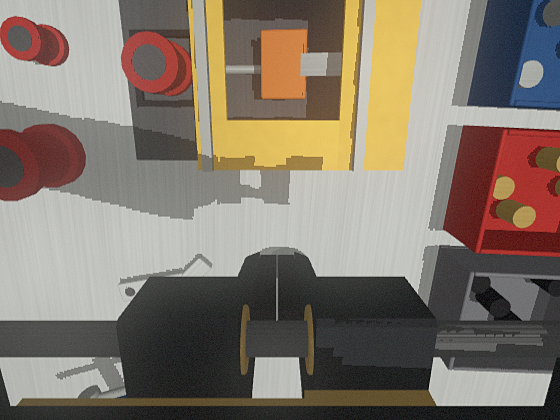

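Run:
```python
from h import *
q=np.load('fix.npy');fx=lambda P:R.from_euler('z',-q[2]).apply(np.array(P)-[q[0],q[1],0])
s=camera_model('side');c=np.load('w3.npy',allow_pickle=True).item()
S=lambda u,v:((u+.5)/4-.5+200,(v+.5)/4-.5+100)
a=S(418,276)
print('pad front -y top corner',fx(tri(c,(262,98),s,a)))
im=cv2.imread('pics/w6.png');m=cv2.inRange(cv2.cvtColor(im,cv2.COLOR_BGR2HSV),(7,170,120),(16,255,255));b=[cv2.boundingRect(k) for k in cv2.findContours(m,0,2)[0] if cv2.contourArea(k)>300];print(b)
for z in(.063,.088): print(z,np.linalg.norm(ray(c,262,100,z)-ray(c,262,31,z)),fx(ray(c,262,98,z)))
W=lambda P:R.from_euler('z',q[2]).apply(P)+[q[0],q[1],0]
for th in(0,.1,.2,.27,.30): # predicted front(-y) top corner for lever angle
    t=th-.15;print(th,proj(s,W(np.array([-.005-.02*np.cos(t),-.108,.0757+ -.0838*np.sin(t)-.02*np.sin(t)]))).round(1),np.round(a,1))
A=cv2.imread('pics/top0.png');B=cv2.imread('pics/top6.png')
d=cv2.absdiff(A,B).max(2)
cv2.imwrite('pics/cmp.png',np.vstack([A[145:285,130:460],B[145:285,130:460]]).repeat(2,0).repeat(2,1))
```

```text
pad front -y top corner [-0.0218952  -0.10873178  0.06042937]
[(261, 29, 46, 70)]
0.063 0.055405803291474785 [-0.02208286 -0.10889727  0.063     ]
0.088 0.0511406002007011 [-0.02113351 -0.10934643  0.088     ]
0 [305.6 160.6] [304.1 168.6]
0.1 [305.4 163.5] [304.1 168.6]
0.2 [305.2 166.3] [304.1 168.6]
0.27 [305.1 168.2] [304.1 168.6]
0.3 [305.  169.1] [304.1 168.6]
```

View pics/cmp.png

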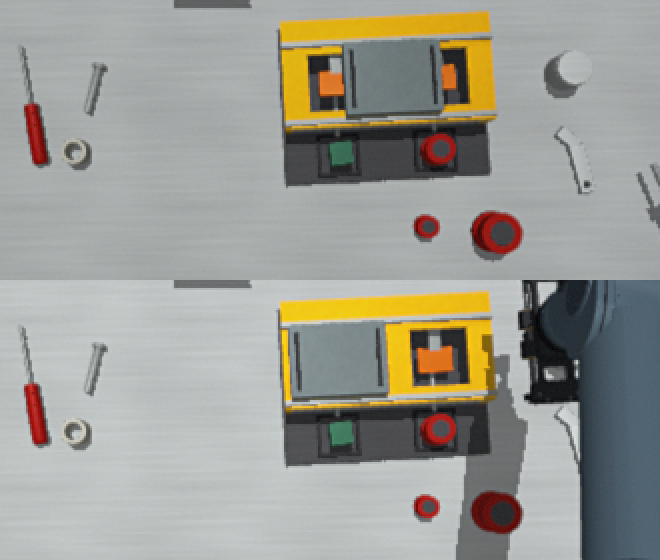

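The pad's front corner measures 60 mm high, which is fully down, and the parts look unmoved. The hand is clear at z = 0.255 m with no load, so I'm handing in.

```bash
python3 -c "
from bench import *
print(sign_off())"
```

```text
the job is handed in; nothing more can be done
None
```

The job is done and handed in at about 11 s of the 38 s allowed. I pushed the cover left to its stop and pressed the right-hand lever fully down. The sign-off reported no verdict.

- **Housing:** The red housing was in the right nest. It measured 48 mm wide with its top at 71 mm, against 38 and 70 mm wide for the two look-alikes.
- **Cover:** I pushed it with the closed fingers until the force rose to about 16 N with no further motion. The wrist view afterwards showed the right window completely open.
- **Lever:** I reached down through the window and pressed until the lever stopped moving, at about 26 N. The pad's front corner then measured about 60 mm high, which puts the lever at about 0.28–0.30 rad.
- **Final checks:**
  - The hand ended clear, with no load, at 255 mm height.
  - The force readings never showed contact with the guard.
  - The housing, gauge, sleeve, pin and driver look unmoved in the final top view. The jaw and grease can look unmoved in the side view, because the arm partly hid them from above.
  - The left lever is under the cover and could not be seen at the end, but nothing went near it.
- **Disagreements:** Different views of the same points differed by about 2 mm, up to about 4 mm at one roof corner. The cover's end face read about 2 mm short of its stop, which is within the camera calibration.

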